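# Put the sewing tin away in its caddy

## Robot

A 7-joint arm with a two-finger parallel gripper is mounted at the origin on a cart in front of the work surface, level with it; the furniture and walls round the work are solid. World frame = base frame: x ahead of the robot, y to its left, z up, the work surface at z = 0. Lengths are in m, angles in rad, forces in N, time in s.
With the tool pointing down it reaches from about 0.4 to 0.85 m from the base axis. Payload 4.5 kg.
Tool frame: the origin (TCP) lies at the very end of the fingers, on their centre line; the grasp point (between the pads) lies 19 mm behind it (r.grip_point_offset is the distance from the TCP to the grasp point, in m); z points along the fingers, y is the line along which they close (so a half turn about z gives the same grasp; the last joint's range is limited). The gripper opens to 88 mm and grips with 3 to 60 N. Pads are 18 mm wide; open, the fingers measure 123 mm over their backs; the gripper's body (75 mm by 187 mm) begins 45 mm behind the grasp point.
Start: joints at [1.313, 0.689, -0.195, 1.565, 0.157, 0.902, -0.215], TCP at [0.18, -0.599, 0.239] pointing down, gripper open.
Joint ranges: [-3.01, 3.01], [-0.46, 2.08], [-1.47, 1.51], [0.13, 2.56], [-1, 4.14], [0.04, 2.09], [-2.66, 2.66]. Speed limits (rad/s): [2.57, 2.57, 3.14, 3.14, 3.14, 3.14, 3.14].

## Interface

Orientations are given as a unit quaternion [x, y, z, w].
In Python, from plant import r gives the robot as it stands.
- The arm moves only by the tool carry_out, never from a script. Its argument "rows" is a list of rows, each a list of 3 entries, a list of its own where there are three numbers: the shift along the tool's x, y, z in cm, then the turn, a rotation vector about the tool's x, y, z in degrees, then the closure, from 0 (fully open) to 1 (shut). A call has 1 to 12 rows; each row is the pose to reach, as a shift and turn from the pose commanded when the call began, along the tool's axes at that moment; what a row does not reach only later rows make up. A row lasts 1/10 s, in which the tool goes at most 50 mm and 8.59 degrees, less where a joint would pass 70% of its speed; a pose out of reach is approached as far as the arm can. A call with a gripper value outside its range is refused whole. The fingers move at their own pace and stop on an object; "newtons" is the grip in N (left out, the last holds). Time passes only in rows, so rows that repeat a pose let the fingers close. It gives the time, the measured TCP pose, the force, the opening and the grip force at its end, in the units of the state.
- r.get_state(): the state, without advancing time (a new reading comes with each control period).
- r.snapshot(name): name is "side" or "top"; returns a dict with "image" (384x512x3 uint8, red, green, blue), "fx", "fy", "cx", "cy" (pixels), "dist_coeffs" ([k1, k2, p1, p2, k3] as OpenCV has them; the pictures are not rectified), "pose" (4x4, takes a point from camera to world coordinates). Camera axes: x right, y up, looking along -z (the intrinsics and any distortion apply to the point x, -y, -z); pixel columns grow to the right and rows downward; lengths in m; the calibration is good to about 2 mm. A picture is of the moment at which its call begins. There is no depth.
- r.finish_job(): hands the job in; it is judged then, once.
The state is a dict: "clock": time; "q": joint angles; "qd": joint speeds; "joint_torque": joint torques, N m; "tool_pos": TCP position; "eef_rot": TCP orientation; "contact_force": force on the tool from outside, world axes, zero at the start; "moment": the same for the moment, N m; "opening": opening from 0.0 (shut) to 1.0 (fully open); "finger_force": force on a finger pad.
Only numpy, scipy, OpenCV 4.12 (cv2) and the standard library are available. Lean on these libraries where they do the work, as an engineer would, in place of code of your own. Each camera call takes 0.05 s, during which the arm holds its last target. There are 200 camera calls.

## Task

The mending is done: close the lid of the sewing tin, then push the tin along the worktop through the narrow gap between the two thread rails of the wooden caddy until it stands fully home against the caddy's end board, lid shut. Use only your fingertips or the outside of the fingers: nothing is to be picked up, lifted or tipped, and the spools, bottles and boxes standing about stay where they are.

Things in the scene. Friction and masses are not known exactly. Their poses are not given: they have to be found in the camera images.
- tin: Flat green sewing tin with hinged lid, 111 (x) x 156 (y) x 47 mm closed, 0.2 to 0.4 kg, loose, slides when pushed. Origin: centre of its underside; x from front to hinge side (away from the robot), y along the hinge. Walls at x = -49, +52, y = -75, +75 mm; shut lid at x = -51, +55, y = -78, +78, z = 33 to 47 mm; in the middle of its front a lip, 25 mm long, to x = -55.5 mm. Yaw within 17 degrees.
- tin_lid (a joint): Lid hinge, rad: 0 shut, 1.83 fully open. Hinge line along the tin's y at x = 54, z = 43 mm. It starts leaning open, 1.76 to 1.83, just past upright: free edge 145 mm up, outer face to the back (at x = 75 mm, z = 100 mm). When upright its edge is 151 mm up. Light friction: the lid may stay where it is left and sink shut only below 0.5 rad, so push it all the way down.
- caddy: Beech caddy screwed to the worktop, immovable: two parallel thread rails joined by an end board; no floor, no top. Origin: on the worktop, under the tin when home. y: straight in, mouth to end board; x: across, away from the robot. Rails' inner faces at x = -57, +57 mm (gap 114 mm), rails 44 wide, 42 high. The mouth faces right (world -y) within 9 degrees.
- home (a point): Where tin's origin belongs: the caddy's origin and axes. The end board's face is at y = +79 mm, its top 58 mm up; the rails' half-round noses (radius 22 mm) end at y = -66 mm. The tin goes in lengthways, hinge side away from the robot, with about 1.5 mm to spare each side; home, its near end still stands 12 mm out of the mouth.
- spool_a: Thread spool, 28 mm diameter, 43 mm high, in a 12 mm deep well in the far rail, top 73 mm above the worktop; origin under its foot. Bystander.
- spool_b: Thread spool, 28 x 43 mm, in a well of the near rail, top 73 mm above the worktop. Bystander.
- spool_c: Thread spool, 28 x 43 mm, standing on the worktop near its front edge, short of the caddy. Bystander.
- matchbox: Matchbox, 37 x 56 x 16 mm, near the front edge beside the spool. Bystander.
- dropper: Small brown dropper bottle, 33 mm across, 102 mm high, towards the back. Bystander.
- bottle_white: Slim white bottle with a red cap, 43 x 50 x 164 mm, at the back behind the caddy's mouth. Bystander.
- dryer_sheets: White carton, 111 x 68 x 68 mm, back right. Bystander.
- soap_box: Small red soap carton, 47 x 64 x 44 mm, front right. Bystander.

How it is judged:
On the way, in this order (a step that is already met when the one before it is completed fails the run):
1. the lid is shut while the tin still stands outside the caddy (value of joint tin_lid below 0.06 rad and y of tin in the frame of home below -0.15 m), for 0.2 s.
2. the tin, lid shut, is between the rails (value of joint tin_lid below 0.06 rad and y of tin in the frame of home above -0.1 m and x of tin in the frame of home between -0.01 and 0.01 m and height (world z) of tin below 0.008 m), for 0.05 s.
At the end, for the whole second after the job is handed in: The tin lies flat on the worktop between the rails, at rest, its end within about 6 mm of the end board, in line with the rails (within 0.07 rad), its lid shut (under 0.06 rad) (y of tin in the frame of home between -0.006 and 0.006 m and x of tin in the frame of home between -0.008 and 0.008 m and angle between the y axis of tin and the y axis of caddy, either way round below 0.07 rad and angle between tin's own z axis and vertical below 0.04 rad and height (world z) of tin below 0.005 m and value of joint tin_lid below 0.06 rad and linear speed of tin below 0.01 m/s); the robot touches nothing.
It fails at once if the tin is lifted off the worktop (height (world z) of tin above 0.012 m).
It fails at once if the tin is tipped (angle between tin's own z axis and vertical above 0.15 rad).
It fails at once if a thread spool is moved or lifted (distance of any of spool_a, spool_b, spool_c from where it was at the start of the episode above 0.015 m).
It fails at once if another thing standing about is moved (distance of any of matchbox, dropper, bottle_white, dryer_sheets, soap_box from where it was at the start of the episode above 0.015 m).
It also fails if it takes over 72 s, if anything falls off the work surface, if the arm or the gripper's body presses on something with over 40 N, if the wrist force passes 120 N, or if a joint passes its speed limit or range.

## Working session

There is one attempt and no reset: what is moved stays moved. The work goes in short steps, Python scripts to look and compute and a tool call to move; the robot and the scene stay as the last step left them, time stands still between calls to the robot, and variables do not carry over. Pictures are saved under pics/ and viewed, at most 10 in all, crops included, and the job is handed in when it is done.

Besides the shell and the picture viewer there is one more tool, called after "Call:" as a command line: name --argument value ..., lists and objects as JSON in quotes. carry_out: Moves the arm, as the interface text tells. Its arguments: {"type":"object","properties":{"rows":{"type":"array"},"newtons":{"type":"number"}},"required":["rows"]}

```bash
mkdir -p pics; cat > h.py <<'E'
import numpy as np, cv2
from plant import r
def snap(n,f=None):
    s=r.snapshot(n)
    if f: cv2.imwrite('pics/'+f,s['image'][:,:,::-1])
    return s
def KD(s): return np.array([[s['fx'],0,s['cx']],[0,s['fy'],s['cy']],[0,0,1.]]),np.array(s['dist_coeffs'],float)
def cast(s,uv,z):
    K,D=KD(s);uv=np.array(uv,float).reshape(-1,1,2)
    n=cv2.undistortPoints(uv,K,D).reshape(-1,2)
    P=np.array(s['pose']);d=np.c_[n[:,0],-n[:,1],-np.ones(len(n))]@P[:3,:3].T
    o=P[:3,3];t=(z-o[2])/d[:,2]
    return o+t[:,None]*d
def proj(s,p):
    K,D=KD(s);P=np.array(s['pose']);c=(np.array(p,float).reshape(-1,3)-P[:3,3])@P[:3,:3]
    return cv2.projectPoints(c*[1,-1,-1],np.zeros(3),np.zeros(3),K,D)[0].reshape(-1,2)
def tool(dw):
    from scipy.spatial.transform import Rotation as R
    return R.from_quat(r.get_state()['eef_rot']).inv().apply(dw)*100
E
python3 - <<'E'
from h import *
np.set_printoptions(precision=3,suppress=True)
for n in('top','side'):
    s=snap(n,n+'0.png');print(n,s['pose'],s['fx'],s['dist_coeffs'])
    im=cv2.imread('pics/'+n+'0.png');cv2.imwrite('pics/%s0b.png'%n,cv2.resize(im,(800,600)))
print(r.get_state())
E
```

```text
top [[ 0.04   0.936 -0.349  0.014]
 [-0.999  0.036 -0.02  -0.057]
 [-0.006  0.35   0.937  1.467]
 [ 0.     0.     0.     1.   ]] 425.75190307718236 [-0.054  0.     0.     0.     0.   ]
side [[-0.994  0.074 -0.081  0.427]
 [-0.108 -0.532  0.84   1.115]
 [ 0.019  0.843  0.537  0.812]
 [ 0.     0.     0.     1.   ]] 471.6796305725438 [-0.046  0.     0.     0.     0.   ]
{'clock': 0.1, 'q': array([ 1.313,  0.69 , -0.195,  1.566,  0.157,  0.903, -0.215]), 'qd': array([ 0.003, -0.   ,  0.   , -0.004, -0.002, -0.001, -0.   ]), 'joint_torque': array([ -0.003, -52.849,  -1.272, -15.384,  -0.053,   0.002,   0.   ]), 'tool_pos': array([ 0.18 , -0.598,  0.238]), 'eef_rot': array([ 0.989,  0.145, -0.   , -0.001]), 'contact_force': array([0.069, 0.119, 0.189]), 'moment': array([ 0.032,  0.049, -0.009]), 'finger_force': 0.0, 'opening': 0.999977018902592}
```

View pics/top0b.png

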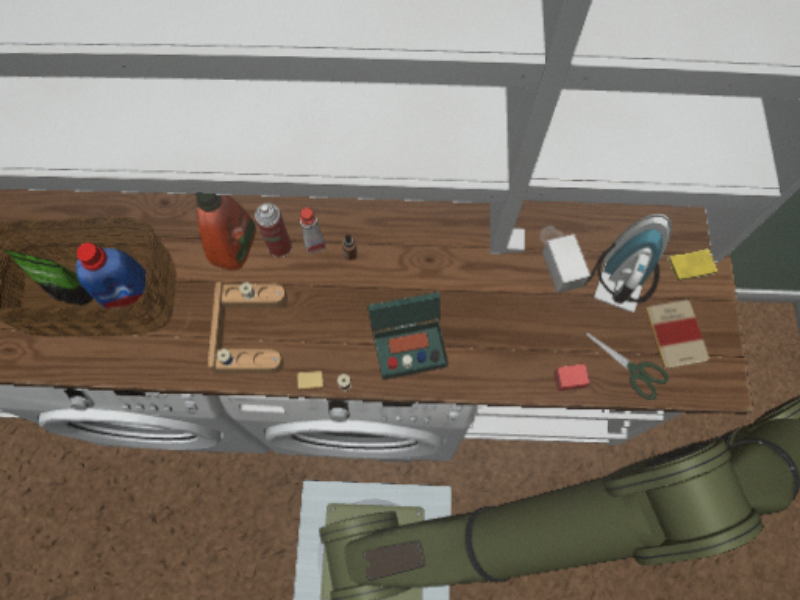

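View pics/side0b.png

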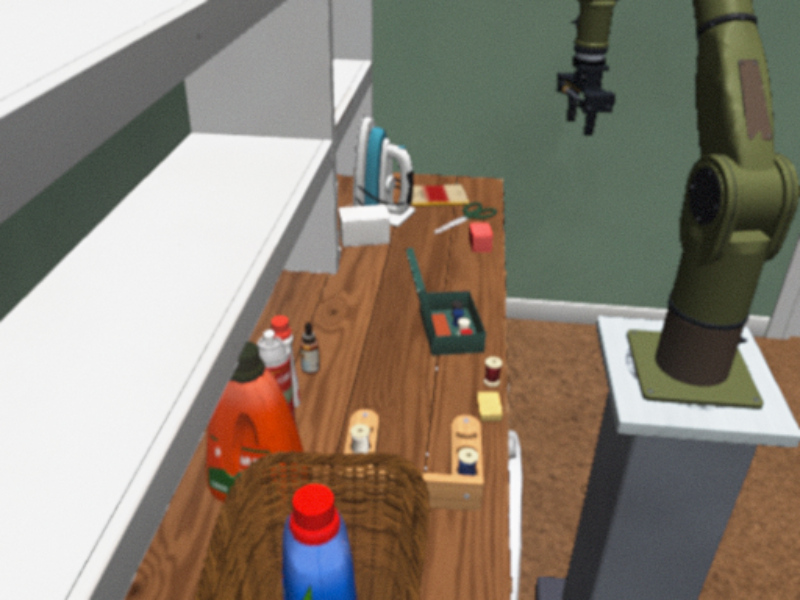

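Top view (800-scale): the tin is at about (408,350) with its lid leaning back. The caddy has its end board at x≈215, rail noses at about (284,295) and (281,361), with spools in the wells. Next I'll take enlarged crops to measure from.

```bash
python3 - <<'E'
import cv2,numpy as np
t=cv2.imread('pics/top0.png')[172:262,125:295];s=cv2.imread('pics/side0.png')[150:340,210:330]
cv2.imwrite('pics/tc.png',cv2.resize(t,None,fx=4.6,fy=4.6,interpolation=cv2.INTER_CUBIC))
cv2.imwrite('pics/sc.png',cv2.resize(s,None,fx=3.1,fy=3.1,interpolation=cv2.INTER_CUBIC))
E
```

```text
(no output)
```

View pics/tc.png

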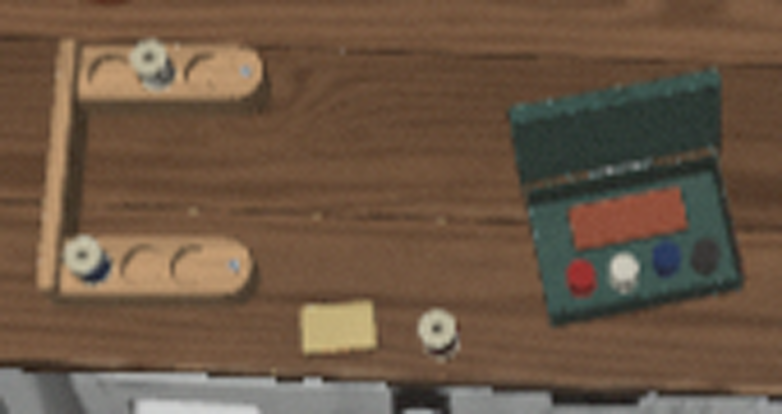

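View pics/sc.png

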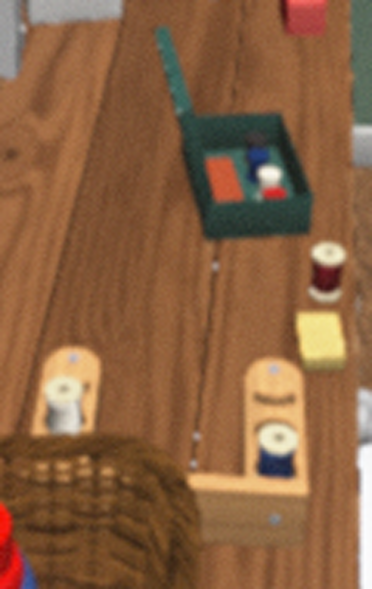

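```bash
python3 - <<'E'
from h import *
np.set_printoptions(precision=4,suppress=True)
import pickle
for n in('top','side'):
    s=snap(n,n+'1.png');pickle.dump(s,open(n+'.pkl','wb'))
    hsv=cv2.cvtColor(s['image'],cv2.COLOR_RGB2HSV)
    g=cv2.inRange(hsv,(70,60,20),(100,255,200))
    b=cv2.inRange(hsv,(8,70,170),(20,190,255))
    roi=np.zeros_like(g)
    if n=='top': roi[170:265,125:300]=255
    else: roi[150:345,210:330]=255
    print(n)
    for nm,m in(('green',g),('beech',b)):
        cs,_=cv2.findContours(m&roi,cv2.RETR_EXTERNAL,cv2.CHAIN_APPROX_NONE)
        for c in sorted(cs,key=cv2.contourArea)[::-1][:3]:
            if cv2.contourArea(c)<50: continue
            a=cv2.approxPolyDP(c,1.2,True)[:,0]
            print(nm,cv2.contourArea(c));print(np.c_[a,cast(s,a,0)[:,:2],cast(s,a,.042)[:,:2]])
    if n=='top':
        hs=cv2.cvtColor(s['image'],cv2.COLOR_RGB2GRAY)
        for u in (150,155,160,165,170): print(u,hsv[178:242,u,2])
E
```

```text
top
green 105.0
[[279.     211.       0.4988  -0.1212   0.4849  -0.1194]
 [278.     213.       0.4911  -0.1178   0.4774  -0.116 ]
 [275.     213.       0.4906  -0.1069   0.477   -0.1055]
 [276.     212.       0.4946  -0.1105   0.4808  -0.1089]
 [277.     214.       0.4871  -0.1142   0.4736  -0.1126]
 [274.     217.       0.4754  -0.1037   0.4621  -0.1023]
 [277.     220.       0.4645  -0.1147   0.4516  -0.1131]
 [275.     223.       0.453   -0.1078   0.4404  -0.1063]
 [271.     224.       0.4487  -0.0935   0.4362  -0.0925]
 [273.     225.       0.4452  -0.1008   0.4329  -0.0995]
 [271.     232.       0.419   -0.0943   0.4074  -0.0932]
 [269.     233.       0.4151  -0.0873   0.4036  -0.0864]
 [266.     230.       0.4257  -0.0763   0.4139  -0.0757]
 [266.     226.       0.4406  -0.0759   0.4283  -0.0753]
 [268.     224.       0.4483  -0.0828   0.4358  -0.082 ]
 [261.     225.       0.4436  -0.0578   0.4313  -0.0578]
 [264.     228.       0.4329  -0.0689   0.4209  -0.0686]
 [264.     236.       0.4034  -0.0699   0.3923  -0.0695]
 [276.     233.       0.416   -0.1122   0.4045  -0.1106]
 
[... 8198 characters left out ...]
.581    0.3225]
 [221.     290.       0.5847   0.2926   0.5765   0.3351]
 [225.     289.       0.5756   0.2879   0.5679   0.3307]
 [223.     286.       0.5822   0.2783   0.5741   0.3216]
 [225.     280.       0.5808   0.2567   0.5728   0.3011]
 [224.     274.       0.5868   0.2354   0.5785   0.2809]
 [230.     270.       0.5741   0.2186   0.5665   0.265 ]
 [234.     271.       0.5634   0.221    0.5564   0.2673]
 [236.     274.       0.5568   0.2315   0.5501   0.2772]
 [237.     286.       0.5482   0.2739   0.5419   0.3174]
 [235.     289.       0.5516   0.2848   0.5451   0.3278]
 [239.     288.       0.5424   0.2801   0.5364   0.3233]
 [242.     270.       0.5438   0.2146   0.5377   0.2612]]
```

```bash
python3 - <<'E'
from h import *
import pickle
np.set_printoptions(precision=4,suppress=True)
s=pickle.load(open('top.pkl','rb'));sd=pickle.load(open('side.pkl','rb'))
V=cv2.cvtColor(s['image'],cv2.COLOR_RGB2HSV)[:,:,2].astype(float)
def cross(p,t):
    i=np.argmax(p>t);return i-1+(t-p[i-1])/(p[i]-p[i-1])
def edge(cols,r0,r1,t,z):
    q=np.array([[u,r0+cross(V[r0:r1,u],t)] for u in cols]);P=cast(s,q,z)[:,:2]
    k=np.polyfit(P[:,1],P[:,0],1);res=P[:,0]-np.polyval(k,P[:,1]);print('edge',k,res.std());return k
kf=edge([u for u in range(144,175) if not 149<=u<=164],178,190,142,.042)
kn=edge([u for u in range(153,174)],216,230,142,.042)
# noses: right end along rows
for r0,r1 in((182,191),(225,234)):
    e=[]
    for r in range(r0,r1):
        p=V[r,170:190][::-1];e.append([189-cross(p,142),r])
    print(cast(s,e,.042)[:,:2])
# end board top inner? 
print('endboard',V[205:212,130:146].mean(0))
# tin
b=cast(s,[[244.6,242.2],[286.3,234.6]],0);l=cast(s,[[235.9,195.0],[281.1,186.8]],.145)
for a,c in((b,-.049),(l,.078)):
    d=a[0]-a[1];d/=np.linalg.norm(d[:2]);n=np.array([d[1],-d[0]]);print('tin',a[:,:2],'len',np.hypot(*(a[0]-a[1])[:2]),'yaw',np.arctan2(-d[0],d[1]),'origin',a[:,:2].mean(0)-c*n)
E
```

```text
edge [-0.0472  0.5953] 0.00018261414331375368
edge [-0.0339  0.4352] 0.0001794689517717546
[[0.5811 0.2531]
 [0.5777 0.24  ]
 [0.5739 0.2378]
 [0.5701 0.2349]
 [0.5663 0.2342]
 [0.5624 0.2339]
 [0.5585 0.2336]
 [0.5546 0.2341]
 [0.5507 0.2365]]
[[0.4199 0.2333]
 [0.4164 0.2297]
 [0.4128 0.2286]
 [0.4093 0.2274]
 [0.4057 0.2265]
 [0.4021 0.2268]
 [0.3984 0.2274]
 [0.3948 0.2282]
 [0.3911 0.2304]]
endboard [ 95.7143  94.      96.4286  96.2857  94.8571 148.1429 179.8571 184.7143
 171.5714 108.8571  67.5714  68.2857  67.7143  85.7143  97.2857 100.4286]
tin [[ 0.3782 -0.0021]
 [ 0.4116 -0.1489]] len 0.1505296797218667 yaw 0.22342857405272756 origin [ 0.4427 -0.0646]
tin [[ 0.5012  0.0289]
 [ 0.5361 -0.1202]] len 0.15314471280427366 yaw 0.22968991160801697 origin [ 0.4427 -0.0634]
```

```bash
python3 - <<'E'
from h import *
p=r.get_state()['tool_pos']
T=np.array([.4427,-.064]);x=np.array([.974,.224])
for tx,z in((.112,.24),(.112,.118)):
    w=np.r_[T+tx*x,z];print(w,tool(w-p))
E
```

```text
[ 0.551788 -0.038912  0.24    ] [ 51.72880331 -42.86425075  -0.13556368]
[ 0.551788 -0.038912  0.118   ] [ 51.72959071 -42.85141017  12.06442954]
```

Call:
carry_out --rows '[[[26,-21.5,0],[0,0,1.8],0],[[26,-21.5,0],[0,0,1.8],0],[[26,-21.5,0],[0,0,1.8],0],[[26,-21.5,0],[0,0,1.8],0],[[26,-21.5,0],[0,0,1.8],0],[[26,-21.5,0],[0,0,1.8],0],[[26,-21.5,0],[0,0,1.8],0],[[51.7,-42.9,0],[0,0,3.7],0],[[51.7,-42.9,0],[0,0,3.7],0],[[51.7,-42.9,0],[0,0,3.7],0],[[51.7,-42.9,0],[0,0,3.7],0],[[51.7,-42.9,0],[0,0,3.7],0]]'

```text
clock: 1.4
tool_pos: [0.5058, -0.1075, 0.2387]
eef_rot: [0.994, 0.113, 0.0, 0.0]
contact_force: [0.2, -1.1, -1.3]
opening: 1.002
finger_force: 0.0
```

Call:
carry_out --rows '[[[0,0,0],[0,0,0],0]]'

```text
clock: 1.5
tool_pos: [0.5095, -0.1006, 0.2389]
eef_rot: [0.993, 0.12, 0.003, -0.002]
contact_force: [0.4, 0.2, 0.4]
opening: 1.005
finger_force: 0.0
```

Call:
carry_out --rows '[[[5.5,-5.1,0],[0,0,0],0],[[5.5,-5.1,0],[0,0,0],0],[[5.5,-5.1,0],[0,0,0],0],[[5.5,-5.1,4],[0,0,0],0],[[5.5,-5.1,8],[0,0,0],0],[[5.5,-5.1,12],[0,0,0],0],[[5.5,-5.1,12],[0,0,0],0],[[5.5,-5.1,12],[0,0,0],0]]'

```text
clock: 2.3
tool_pos: [0.5465, -0.0485, 0.119]
eef_rot: [0.994, 0.113, -0.001, 0.0]
contact_force: [0.2, -0.4, 0.8]
opening: 1.0
finger_force: 0.0
```

Call:
carry_out --rows '[[[-1,0,0],[0,0,0],0],[[-2,0,-0.3],[0,0,0],0],[[-3,0,-0.5],[0,0,0],0],[[-4,0,-0.6],[0,0,0],0],[[-5,0,-0.5],[0,0,0],0],[[-6,0,-0.3],[0,0,0],0],[[-7,0,0],[0,0,0],0],[[-8,0,0.3],[0,0,0],0],[[-9,0,0.8],[0,0,0],0],[[-9.5,0,1.2],[0,0,0],0],[[-9.5,0,1.2],[0,0,0],0]]'

```text
clock: 3.4
tool_pos: [0.4526, -0.0689, 0.106]
eef_rot: [0.994, 0.113, -0.002, -0.0]
contact_force: [0.7, -0.4, 0.4]
opening: 1.0
finger_force: 0.0
```

```bash
python3 - <<'E'
from h import *
s=snap('side');cv2.imwrite('pics/s2.png',cv2.resize(s['image'][120:260,210:350,::-1],None,fx=4,fy=4,interpolation=2))
E
```

```text
(no output)
```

View pics/s2.png

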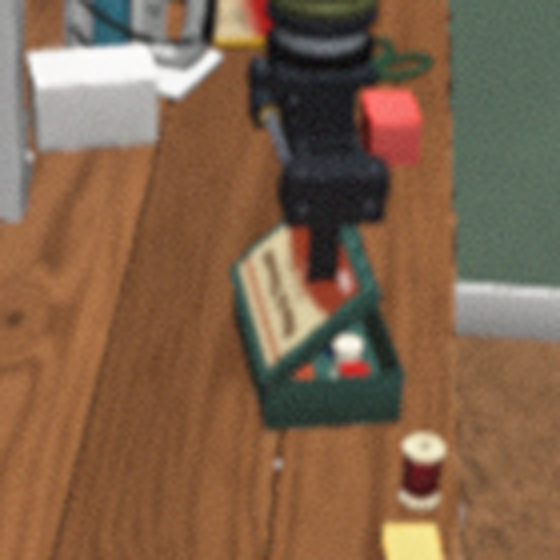

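The lid is about 45° open with the fingers on its outer face, and the tin has barely moved (front corner at crop (398,415)). I'll continue down.

Call:
carry_out --rows '[[[-0.8,0,0.8],[0,0,0],0],[[-1.5,0,1.6],[0,0,0],0],[[-2,0,2.5],[0,0,0],0],[[-2.5,0,3.4],[0,0,0],0],[[-2.8,0,4.3],[0,0,0],0],[[-3,0,5],[0,0,0],0],[[-3,0,5.5],[0,0,0],0],[[-3,0,5.8],[0,0,0],0],[[-3,0,5.8],[0,0,0],0],[[-3,0,5.8],[0,0,0],0]]'

```text
clock: 4.45
tool_pos: [0.4261, -0.0757, 0.0491]
eef_rot: [0.994, 0.113, -0.001, 0.0]
contact_force: [0.0, -0.3, 0.1]
opening: 1.002
finger_force: 0.0
```

Call:
carry_out --rows '[[[0,0,0.2],[0,0,0],0],[[0,0,0.3],[0,0,0],0],[[0,0,0.3],[0,0,0],0]]'

```text
clock: 4.75
tool_pos: [0.4259, -0.0758, 0.0477]
eef_rot: [0.994, 0.113, 0.0, 0.0]
contact_force: [-1.9, 1.3, 21.1]
opening: 1.003
finger_force: 10.9
```

Call:
carry_out --rows '[[[0,0,-2],[0,0,0],0],[[0,0,-6],[0,0,0],0],[[0,0,-10],[0,0,0],0],[[-3,0,-10],[0,0,0],0],[[-6.5,0,-10],[0,0,0],0],[[-6.5,0,-10],[0,0,0],0],[[-6.5,0,-10],[0,0,0],0]]'

```text
clock: 5.45
tool_pos: [0.3625, -0.0906, 0.1465]
eef_rot: [0.994, 0.113, -0.001, 0.0]
contact_force: [0.7, -0.5, -0.3]
opening: 1.002
finger_force: 0.0
```

```bash
cat >> h.py <<'E'
HOME=np.array([.4807,.296]);HY=.043
def tin():
    "lid-top outline (z=.047) by green/lid mask minAreaRect in both views -> pose"
    out=[]
    for n in('top','side'):
        s=snap(n,'last_%s.png'%n)
        out.append(s)
    return out
E
python3 - <<'E'
from h import *
a,b=tin()
c1=cv2.resize(a['image'][172:262,125:300,::-1],None,fx=4,fy=4,interpolation=2)
c2=cv2.resize(b['image'][150:250,220:345,::-1],None,fx=2.5,fy=2.5,interpolation=2)
o=np.zeros((c1.shape[0]+c2.shape[0],700,3),np.uint8);o[:c1.shape[0]]=c1[:,:700];o[c1.shape[0]:,:c2.shape[1]]=c2[:,:700]
cv2.imwrite('pics/c3.png',o[:600])
E
```

```text
(no output)
```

View pics/c3.png

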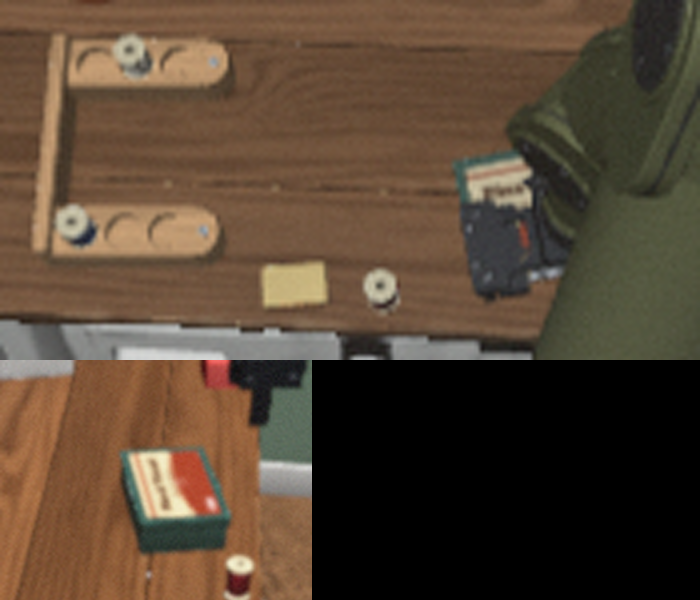

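The lid is shut (side view crop: closed lid top with corners at (123,452), (205,448), (228,518), (140,522)). Next I'll write an edge-based tin pose measure for the side view.

```bash
cat >> h.py <<'E'
def tinpose(v=True):
    s=snap('side','last_side.png')
    hsv=cv2.cvtColor(s['image'],cv2.COLOR_RGB2HSV)
    g=cv2.inRange(hsv,(70,60,20),(100,255,200)); g[:170]=0; g[:,:235]=0; g[:,325:]=0; g[320:]=0
    n,l,st,_=cv2.connectedComponentsWithStats(cv2.morphologyEx(g,cv2.MORPH_CLOSE,np.ones((3,3))))
    i=1+st[1:,4].argmax(); c=cv2.findContours((l==i).astype(np.uint8),0,1)[0][0]
    m=np.zeros_like(g); cv2.drawContours(m,[cv2.convexHull(c)],-1,255,-1)
    ys=np.where(m.any(1))[0]; y0,y1=ys[0],ys[-1]; h=y1-y0
    L=[];Rr=[]
    for y in range(y0+4,y0+int(.6*h)):
        x=np.where(m[y])[0]; L.append((x[0]-.0,y)); Rr.append((x[-1]+.0,y))
    A=cast(s,L,.045);B=cast(s,Rr,.045)   # hinge side, front side
    ka=np.polyfit(A[:,1],A[:,0],1);kb=np.polyfit(B[:,1],B[:,0],1)
    xs=np.where(m.any(0))[0]; x0,x1=Rr[0][0]-L[0][0],0
    cols=range(L[0][0]+5,Rr[0][0]-4); T=cast(s,[(u,np.where(m[:,u])[0][0]) for u in cols],.047)
    yaw=-np.arctan((ka[0]+kb[0])/2); d=np.array([-np.sin(yaw),np.cos(yaw)]);n_=np.array([d[1],-d[0]])
    far=(T[:,:2]@d).mean(); yc=far+.078
    x_a=A[:,:2]@n_;x_b=B[:,:2]@n_; xc=(x_a.mean()+x_b.mean())/2-.002
    o=xc*n_+yc*d; ty=np.array([-np.sin(HY),np.cos(HY)]);tx=np.array([np.cos(HY),np.sin(HY)])
    e=o-HOME
    if v: print('tin',o.round(4),'yaw',round(yaw,3),'slopes',ka[0].round(3),kb[0].round(3),'width',(x_a.mean()-x_b.mean()).round(4),'home x,y,dyaw',(e@tx).round(4),(e@ty).round(4),round(yaw-HY,3),'rows',y0,y1)
    return o,yaw,m,s
E
python3 - <<'E'
from h import *
tinpose()
E
```

```text
Traceback (most recent call last):
  File "h.py", line 42, in tinpose
    cols=range(L[0][0]+5,Rr[0][0]-4); T=cast(s,[(u,np.where(m[:,u])[0][0]) for u in cols],.047)
TypeError: 'numpy.float64' object cannot be interpreted as an integer
```

```bash
sed -i 's/x\[0\]-.0,y/int(x[0]),y/; s/x\[-1\]+.0,y/int(x[-1]),y/' h.py
python3 - <<'E'
from h import *
o,y,m,s=tinpose()
print(m.sum()//255, r.get_state()['tool_pos'])
E
```

```text
Traceback (most recent call last):
  File "h.py", line 42, in tinpose
    cols=range(L[0][0]+5,Rr[0][0]-4); T=cast(s,[(u,np.where(m[:,u])[0][0]) for u in cols],.047)
                                        ~~~~^^^^^^^^^^^^^^^^^^^^^^^^^^^^^^^^^^^^^^^^^^^^^^^^^^^
  File "h.py", line 10, in cast
    n=cv2.undistortPoints(uv,K,D).reshape(-1,2)
      ~~~~~~~~~~~~~~~~~~~^^^^^^^^
cv2.error: OpenCV(4.12.0) /io/opencv/modules/calib3d/src/undistort.dispatch.cpp:347: error: (-215:Assertion failed) CV_IS_MAT(_src) && CV_IS_MAT(_dst) && (_src->rows == 1 || _src->cols == 1) && (_dst->rows == 1 || _dst->cols == 1) && _src->cols + _src->rows - 1 == _dst->rows + _dst->cols - 1 && (CV_MAT_TYPE(_src->type) == CV_32FC2 || CV_MAT_TYPE(_src->type) == CV_64FC2) && (CV_MAT_TYPE(_dst->type) == CV_32FC2 || CV_MAT_TYPE(_dst->type) == CV_64FC2) in function 'cvUndistortPointsInternal'
```

```bash
sed -i 's/g\[:,325:\]=0/g[:,316:]=0/; s/g\[:170\]=0/g[:178]=0/' h.py
python3 - <<'E'
from h import *
s=snap('side');hsv=cv2.cvtColor(s['image'],cv2.COLOR_RGB2HSV)
g=cv2.inRange(hsv,(70,60,20),(100,255,200)); g[:178]=0; g[:,:235]=0; g[:,316:]=0; g[320:]=0
print(cv2.connectedComponentsWithStats(cv2.morphologyEx(g,cv2.MORPH_CLOSE,np.ones((3,3))))[2])
o,y,m,s=tinpose()
E
```

```text
[[     0      0    512    384 196182]
 [   269    188     42     37    410]
 [   301    188      1      1      1]
 [   303    193      1      2      2]
 [   305    197      4     10     13]]Traceback (most recent call last):
  File "<stdin>", line 5, in <module>
  File "h.py", line 42, in tinpose
    cols=range(L[0][0]+5,Rr[0][0]-4); T=cast(s,[(u,np.where(m[:,u])[0][0]) for u in cols],.047)
                                        ~~~~^^^^^^^^^^^^^^^^^^^^^^^^^^^^^^^^^^^^^^^^^^^^^^^^^^^
  File "h.py", line 10, in cast
    n=cv2.undistortPoints(uv,K,D).reshape(-1,2)
      ~~~~~~~~~~~~~~~~~~~^^^^^^^^
cv2.error: OpenCV(4.12.0) /io/opencv/modules/calib3d/src/undistort.dispatch.cpp:347: error: (-215:Assertion failed) CV_IS_MAT(_src) && CV_IS_MAT(_dst) && (_src->rows == 1 || _src->cols == 1) && (_dst->rows == 1 || _dst->cols == 1) && _src->cols + _src->rows - 1 == _dst->rows + _dst->cols - 1 && (CV_MAT_TYPE(_src->type) == CV_32FC2 || CV_MAT_TYPE(_src->type) == CV_64FC2) && (CV_MAT_TYPE(_dst->type) == CV_32FC2 || CV_MAT_TYPE(_dst->type) == CV_64FC2) in function 'cvUndistortPointsInternal'
```

```bash
python3 - <<'E'
t=open('h.py').read()
a=t.index("    hsv=cv2.cvtColor(s['image'],cv2.COLOR_RGB2HSV)\n    g=cv2"); b=t.index("    ys=np.where")
t=t[:a]+"""    I=s['image'].astype(int)
    g=((I[:,:,1]>I[:,:,0]+5)&(I[:,:,2]>I[:,:,0]-5)).astype(np.uint8); g[:178]=0; g[:,:235]=0; g[:,318:]=0; g[320:]=0
    n,l,st,ce=cv2.connectedComponentsWithStats(cv2.morphologyEx(g,cv2.MORPH_CLOSE,np.ones((3,3))))
    k=[i for i in range(1,n) if st[i,4]>=8]; c=ce[1+st[1:,4].argmax()]; k=[i for i in k if np.hypot(*(ce[i]-c))<35]
    m=np.zeros_like(g); cv2.drawContours(m,[cv2.convexHull(cv2.findNonZero(np.isin(l,k).astype(np.uint8)))],-1,255,-1)
    if v: print(st[k].tolist())
"""+t[b:]
open('h.py','w').write(t)
E
python3 - <<'E'
from h import *
o,y,m,s=tinpose()
E
```

```text
[[269, 186, 43, 40, 554]]
tin [ 0.4382 -0.054 ] yaw 0.216 slopes -0.18 -0.258 width 0.1084 home x,y,dyaw -0.0575 -0.3479 0.173 rows 186 225
```

Call:
carry_out --rows '[[[0,-1.3,4],[0,0,0],0],[[0,-1.3,8],[0,0,0],0],[[0,-1.3,12],[0,0,0],0],[[0,-1.3,12.8],[0,0,0],0],[[0,-1.3,12.8],[0,0,0],0],[[1,-1.3,12.8],[0,0,0],0],[[2,-1.3,12.8],[0,0,0],0],[[2.5,-1.3,12.8],[0,0,0],0],[[2.5,-1.3,12.8],[0,0,0],0]]'

```text
clock: 6.7
tool_pos: [0.4028, -0.077, 0.0358]
eef_rot: [0.993, 0.114, -0.02, -0.005]
contact_force: [-2.1, -0.8, 0.2]
opening: 1.002
finger_force: 1.3
```

Call:
carry_out --rows '[[[0.6,0,0],[0,0,1],0],[[1.2,-0.1,0],[0,0,2],0],[[1.8,-0.2,0],[0,0,4],0],[[2.4,-0.2,0],[0,0,6],0],[[3,-0.3,0],[0,0,8],0],[[3.6,-0.3,0],[0,0,10],0],[[4.2,-0.4,0],[0,0,10.5],0],[[4.7,-0.4,0],[0,0,10.5],0],[[5.1,-0.4,0],[0,0,10.5],0],[[5.2,-0.4,0],[0,0,10.5],0],[[5.2,-0.4,0],[0,0,10.5],0]]'

```text
clock: 7.8
tool_pos: [0.4522, -0.0616, 0.0342]
eef_rot: [1.0, 0.022, -0.021, -0.004]
contact_force: [-5.4, -0.8, 4.5]
opening: 0.998
finger_force: 2.5
```

```bash
python3 - <<'E'
from h import *
o,y,m,s=tinpose()
E
```

```text
[[245, 185, 38, 41, 518]]
tin [ 0.5166 -0.0443] yaw 0.421 slopes -0.04 -0.857 width 0.0822 home x,y,dyaw 0.0213 -0.3415 0.378 rows 185 225
```

```bash
python3 - <<'E'
from h import *
a=snap('top');b=snap('side')
c1=cv2.resize(a['image'][172:262,125:300,::-1],None,fx=3.2,fy=3.2,interpolation=2)
c2=cv2.resize(b['image'][150:250,220:345,::-1],None,fx=3,fy=3,interpolation=2)
o=np.zeros((600,560,3),np.uint8);o[:288]=c1;o[288:588,:375]=c2
cv2.imwrite('pics/c4.png',o)
E
```

```text
(no output)
```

View pics/c4.png

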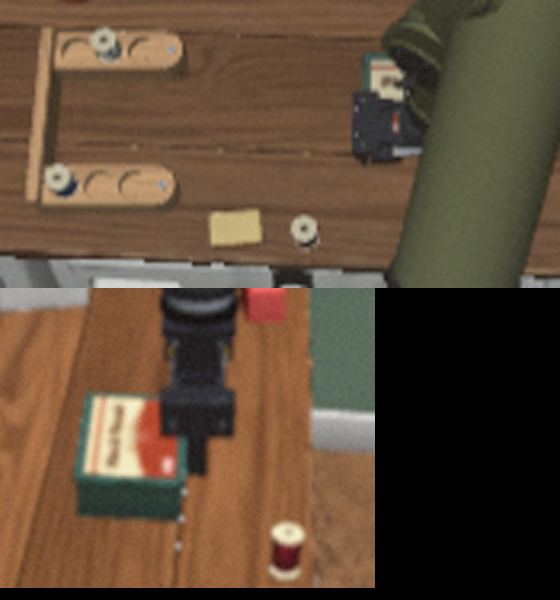

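The tin is now nearly parallel to the rails but looks pushed a little too far in +x, and the gripper hides its front edge. I'll back off and measure.

Call:
carry_out --rows '[[[-1.5,0,0],[0,0,0],0],[[-1.5,0,-5],[0,0,0],0],[[-1.5,2,-10],[0,0,0],0],[[-1.5,6,-10],[0,0,0],0],[[-1.5,11,-10],[0,0,0],0],[[-1.5,16,-10],[0,0,0],0],[[-1.5,19,-10],[0,0,0],0],[[-1.5,19,-10],[0,0,0],0]]'

```text
clock: 8.75
tool_pos: [0.4514, -0.2584, 0.1326]
eef_rot: [1.0, 0.017, -0.018, -0.003]
contact_force: [-0.8, 0.1, -0.2]
opening: 1.003
finger_force: 0.0
```

```bash
python3 - <<'E'
from h import *
o,y,m,s=tinpose(); print(r.get_state()['q'].round(2),r.get_state()['tool_pos'],r.get_state()['eef_rot'])
a=snap('top')
c1=cv2.resize(a['image'][162:262,200:340,::-1],None,fx=4,fy=4,interpolation=2)
cv2.imwrite('pics/c5.png',c1)
E
```

```text
[[245, 186, 38, 40, 538]]
tin [ 0.5113 -0.0436] yaw 0.059 slopes -0.042 -0.075 width 0.1053 home x,y,dyaw 0.016 -0.3406 0.016 rows 186 225
[ 0.81  0.8  -0.67  1.93  0.75  0.72 -1.85] [ 0.45177095 -0.2547741   0.1327844 ] [ 0.99963744  0.01959807 -0.01806846 -0.00380021]
```

View pics/c5.png

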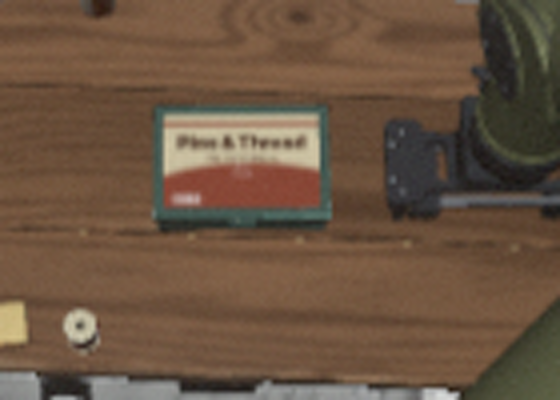

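Top view: the lid is shut and square, with corners at crop (153,107), (330,108) and (331,214). The tin is about 16 mm too far back, so I'll nudge it forward from behind.

```bash
cat >> h.py <<'E'
def tintop(x0,x1,v=True):
    "green lid frame in top view: back, left, right edges at z=.047 with subpixel 50% crossings"
    s=snap('top','last_top.png'); I=s['image'].astype(float); f=I[:,:,1]-I[:,:,0]   # green excess: wood negative, tin positive
    g=((f>3)).astype(np.uint8); g[:165]=0;g[262:]=0;g[:,:x0]=0;g[:,x1:]=0
    n,l,st,_=cv2.connectedComponentsWithStats(cv2.morphologyEx(g,cv2.MORPH_CLOSE,np.ones((3,3))))
    i=1+st[1:,4].argmax(); X,Y,W,H,_=st[i]; 
    def cr(p): 
        j=np.argmax(p>-8); return j-1+(-8-p[j-1])/(p[j]-p[j-1])
    B=cast(s,[(u,Y-5+cr(f[Y-5:Y+5,u])) for u in range(X+4,X+W-4)],.047)
    rows=range(Y+4,Y+H-8)
    L=cast(s,[(X-5+cr(f[y,X-5:X+6]),y) for y in rows],.047)
    R_=cast(s,[(X+W+4-cr(f[y,X+W-6:X+W+5][::-1]),y) for y in rows],.047)
    kb=np.polyfit(B[:,1],B[:,0],1); yaw=-np.arctan(kb[0]); d=np.array([-np.sin(yaw),np.cos(yaw)]);n_=np.array([d[1],-d[0]])
    xb=np.median(B[:,:2]@n_); yl=np.median(L[:,:2]@d); yr=np.median(R_[:,:2]@d)
    o=(xb-.055)*n_+(yl+yr)/2*d; e=o-HOME
    if v: print('top: tin',o.round(4),'yaw',round(yaw,3),'len',round(yl-yr,4),'home',(e@[np.cos(HY),np.sin(HY)]).round(4),(e@[-np.sin(HY),np.cos(HY)]).round(4),round(yaw-HY,3),(X,Y,W,H))
    return o,yaw,s
E
python3 - <<'E'
from h import *
o,y,s=tintop(225,292)
p=r.get_state()['tool_pos']
w=np.r_[o+.09*np.array([np.cos(y),np.sin(y)]),p[2]];print(w,tool(w-p))
E
```

```text
top: tin [ 0.5137 -0.051 ] yaw 0.04 len 0.1573 home 0.0181 -0.3481 -0.003 (np.int32(238), np.int32(188), np.int32(45), np.int32(31))
[ 0.60364605 -0.04739691  0.13315699] [ 16.07562918 -19.66040271  -0.38778429]
```

Call:
carry_out --rows '[[[4,-5,0],[-0.5,2,0],0],[[8,-10,0],[-0.5,2,0],0],[[12,-15,0],[-0.5,2,0],0],[[16,-19.5,0],[-0.5,2,0],0],[[16,-19.5,0],[-0.5,2,0],0],[[16,-19.5,0],[-0.5,2,0],0],[[16,-19.5,4],[-0.5,2,0],0],[[16,-19.5,8],[-0.5,2,0],0],[[16,-19.5,11],[-0.5,2,0],0],[[16,-19.5,11],[-0.5,2,0],0],[[16,-19.5,11],[-0.5,2,0],0]]'

```text
clock: 10.0
tool_pos: [0.5977, -0.0477, 0.0192]
eef_rot: [1.0, 0.024, -0.002, -0.001]
contact_force: [-0.6, 0.2, 0.1]
opening: 1.0
finger_force: 0.0
```

Call:
carry_out --rows '[[[-0.8,0,0],[0,0,0],0],[[-1.6,0,0],[0,0,0],0],[[-2.2,0,0],[0,0,0],0],[[-2.8,0,0],[0,0,0],0],[[-3.3,0,0],[0,0,0],0],[[-3.7,0,0],[0,0,0],0],[[-3.8,0,0],[0,0,0],0],[[-3.8,0,0],[0,0,0],0],[[-3.8,0,0],[0,0,0],0]]'

```text
clock: 10.9
tool_pos: [0.5617, -0.0507, 0.0197]
eef_rot: [1.0, 0.022, 0.0, -0.001]
contact_force: [4.8, 0.8, 4.2]
opening: 1.001
finger_force: 2.6
```

Call:
carry_out --rows '[[[1.5,0,0],[0,0,0],0],[[1.5,0,-5],[0,0,0],0],[[1.5,3,-10],[0,0,0],0],[[1,8,-10],[0,0,0],0],[[-2,12,-10],[0,0,8],0],[[-5,16,-10],[0,0,16],0],[[-6.5,19,-10],[0,0,24],0],[[-6.5,19,-10],[0,0,32],0],[[-6.5,19,-10],[0,0,40],0],[[-6.5,19,-10],[0,0,48],0],[[-6.5,19,-10],[0,0,56],0],[[-6.5,19,-10],[0,0,64],0.5]]'

```text
clock: 12.1
tool_pos: [0.5012, -0.2436, 0.118]
eef_rot: [0.858, -0.514, -0.004, 0.001]
contact_force: [-0.3, 0.3, -0.4]
opening: 0.93
finger_force: 0.0
```

```bash
python3 - <<'E'
from h import *
o,y,s=tintop(225,292);tinpose()
t=r.get_state();print(t['q'].round(2),t['tool_pos'],t['eef_rot'],t['opening'])
E
```

```text
top: tin [ 0.4961 -0.0518] yaw 0.049 len 0.1575 home 0.0004 -0.3482 0.006 (np.int32(238), np.int32(193), np.int32(45), np.int32(31))
[[251, 186, 38, 41, 525]]
tin [ 0.4937 -0.0461] yaw 0.057 slopes -0.046 -0.068 width 0.1053 home x,y,dyaw -0.0017 -0.3424 0.014 rows 186 226
[ 0.53  0.79 -0.27  1.86  0.37  0.55 -2.63] [ 0.50186134 -0.24368609  0.11855818] [ 0.85942976 -0.51123982 -0.00305164  0.00224272] 0.8436026983984135
```

Tin is aligned with the rails (x error under 2 mm, yaw about 0.01). Joint 7 is near its limit, so I'll turn the tool the other way.

Call:
carry_out --rows '[[[0,0,0],[0,0,-8],0.5],[[0,0,0],[0,0,-16],0.5],[[0,0,0],[0,0,-24],0.5],[[0,0,0],[0,0,-32],0.5],[[0,0,0],[0,0,-40],0.5],[[0,0,0],[0,0,-48],0.5],[[0,0,0],[0,0,-56],0.5],[[0,0,0],[0,0,-64],0.5],[[0,0,0],[0,0,-72],0.5],[[0,0,0],[0,0,-80],0.5]]'

```text
clock: 13.2
tool_pos: [0.5026, -0.244, 0.1187]
eef_rot: [0.986, 0.166, -0.003, -0.0]
contact_force: [-0.7, -0.1, -0.5]
opening: 0.499
finger_force: 0.0
```

Call:
carry_out --rows '[[[0,0,0],[0,0,-8],0.5],[[0,0,0],[0,0,-16],0.5],[[0,0,0],[0,0,-24],0.5],[[0,0,0],[0,0,-32],0.5],[[0,0,0],[0,0,-40],0.5],[[0,0,0],[0,0,-48],0.5],[[0,0,0],[0,0,-56],0.5],[[0,0,0],[0,0,-64],0.5],[[0,0,0],[0,0,-72],0.5],[[0,0,0],[0,0,-74],0.5],[[0,0,0],[0,0,-74],0.5]]'

```text
clock: 14.3
tool_pos: [0.503, -0.2442, 0.1187]
eef_rot: [0.69, 0.723, -0.001, -0.001]
contact_force: [-0.2, 0.4, 0.5]
opening: 0.504
finger_force: 0.0
```

```bash
python3 - <<'E'
from h import *
t=r.get_state();p=t['tool_pos'];q=t['eef_rot'];print(t['q'].round(2),p,q,t['opening'],'yaw',2*np.arctan2(q[1],q[0]),'want',np.pi/2+.046)
for hy in(-.46,-.435,-.087):
  w=np.r_[HOME+hy*np.array([-np.sin(HY),np.cos(HY)]),.02];print(w,tool(w-p))
E
```

```text
[ 0.89  0.95 -0.96  1.84  1.    0.92 -0.51] [ 0.50296832 -0.24424657  0.11871257] [ 0.69033166  0.72349028 -0.0014409  -0.00139273] 0.5044324878812503 yaw 1.617694095574826 want 1.6167963267948966
[ 0.50047391 -0.1635748   0.02      ] [8.06974614 0.16858877 9.87086898]
[ 0.49939924 -0.1385979   0.02      ] [10.56972715  0.17833322  9.87089454]
[0.48443985 0.20908042 0.02      ] [45.36946279  0.31397595  9.87125036]
```

Call:
carry_out --rows '[[[0,0,5],[0,0,0],0.5],[[0,0.1,9.8],[0,0,0],0.5],[[0,0.2,9.8],[0,0,0],0.5],[[4,0.2,9.8],[0,0,0],0.5],[[8,0.2,9.8],[0,0,0],0.5],[[9,0.2,9.8],[0,0,0],0.5],[[10,0.2,9.8],[0,0,0],0.5],[[11,0.2,9.8],[0,0,0],0.5],[[12,0.2,9.8],[0,0,0],0.5],[[12,0.2,9.8],[0,0,0],0.5]]'

```text
clock: 15.3
tool_pos: [0.5007, -0.1244, 0.0218]
eef_rot: [0.691, 0.723, -0.001, -0.0]
contact_force: [-0.5, 0.3, 0.0]
opening: 0.5
finger_force: 0.0
```

Call:
carry_out --rows '[[[1,0,0],[0,0,0],0.5],[[2,0,0],[0,0,0],0.5],[[3,0,0],[0,0,0],0.5],[[4,0,0],[0,0,0],0.5],[[5,0,0],[0,0,0],0.5],[[6,0,0],[0,0,0],0.5],[[7,0,0],[0,0,0],0.5],[[8,0,0],[0,0,0],0.5],[[9,0,0],[0,0,0],0.5],[[10,0,0],[0,0,0],0.5],[[10.5,0,0],[0,0,0],0.5],[[10.5,0,0],[0,0,0],0.5]]'

```text
clock: 16.5
tool_pos: [0.4951, -0.0176, 0.0211]
eef_rot: [0.691, 0.723, -0.001, -0.002]
contact_force: [0.3, -0.3, 0.9]
opening: 0.501
finger_force: 0.0
```

```bash
python3 - <<'E'
from h import *
t=r.get_state();p=t['tool_pos'];q=t['eef_rot'];print(t['q'].round(2),p,t['contact_force'],'yaw',2*np.arctan2(q[1],q[0]))
e=p[:2]-HOME;print('tool home',e@[np.cos(HY),np.sin(HY)],e@[-np.sin(HY),np.cos(HY)])
tinpose();tintop(195,262)
E
```

```text
[ 0.43  1.06 -0.83  2.06  1.33  0.73 -1.28] [ 0.49510751 -0.01760522  0.02110056] [ 0.27721737 -0.29574014  0.94422777] yaw 1.6170293782662062
tool home 0.0009133208016141843 -0.3139346705700268
[[248, 208, 41, 46, 616]]
tin [0.4876 0.0767] yaw 0.051 slopes -0.038 -0.065 width 0.1052 home x,y,dyaw -0.0025 -0.2194 0.008 rows 208 253
top: tin [0.4895 0.0759] yaw 0.058 len 0.1455 home -0.0006 -0.2203 0.015 (np.int32(203), np.int32(193), np.int32(37), np.int32(31))
```

Call:
carry_out --rows '[[[1,0,0],[0,0,0],0.5],[[2,0,0],[0,0,0],0.5],[[2.8,0,0],[0,0,0],0.5],[[3.6,0,0],[0,0,0],0.5],[[4.4,0,0],[0,0,0],0.5],[[5.2,0,0],[0,0,0],0.5],[[6,0,0],[0,0,0],0.5],[[6.8,0,0],[0,0,0],0.5],[[7.6,0,0],[0,0,0],0.5],[[8.2,0,0],[0,0,0],0.5],[[8.8,0,0],[0,0,0],0.5],[[9.2,0,0],[0,0,0],0.5]]'

```text
clock: 17.8
tool_pos: [0.4912, 0.0735, 0.0212]
eef_rot: [0.691, 0.723, -0.001, -0.001]
contact_force: [-0.2, -2.0, -0.6]
opening: 0.496
finger_force: 1.2
```

```bash
python3 - <<'E'
from h import *
t=r.get_state();p=t['tool_pos'];q=t['eef_rot'];print(t['q'].round(2),p,t['contact_force'],'yaw',2*np.arctan2(q[1],q[0]))
e=p[:2]-HOME;print('tool home',e@[np.cos(HY),np.sin(HY)],e@[-np.sin(HY),np.cos(HY)])
tinpose();tintop(165,232)
E
```

```text
[ 0.25  1.07 -0.85  2.06  1.33  0.75 -1.47] [0.49116933 0.0734644  0.02117216] [-0.16512204 -1.96284729 -0.63174694] yaw 1.6158435239682865
tool home 0.0008935674362172223 -0.22277994015197788
[[245, 227, 44, 51, 712]]
tin [0.4836 0.168 ] yaw 0.052 slopes -0.04 -0.065 width 0.1062 home x,y,dyaw -0.0026 -0.128 0.009 rows 227 277
top: tin [0.4865 0.169 ] yaw 0.127 len 0.1414 home 0.0004 -0.1272 0.084 (np.int32(177), np.int32(194), np.int32(36), np.int32(30))
```

Call:
carry_out --rows '[[[0.6,0,0],[0,0,0],0.5],[[1.2,0,0],[0,0,0],0.5],[[1.8,0,0],[0,0,0],0.5],[[2.4,0,0],[0,0,0],0.5],[[3,0,0],[0,0,0],0.5],[[3.6,0,0],[0,0,0],0.5],[[4.2,0,0],[0,0,0],0.5],[[4.8,0,0],[0,0,0],0.5]]'

```text
clock: 18.7
tool_pos: [0.4889, 0.1214, 0.0211]
eef_rot: [0.691, 0.723, -0.001, -0.001]
contact_force: [0.4, -2.9, 1.6]
opening: 0.499
finger_force: 1.7
```

```bash
python3 - <<'E'
from h import *
t=r.get_state();p=t['tool_pos'];q=t['eef_rot'];print(p,t['contact_force'],t['moment'],'yaw',2*np.arctan2(q[1],q[0]))
e=p[:2]-HOME;print('tool home',e@[np.cos(HY),np.sin(HY)],e@[-np.sin(HY),np.cos(HY)])
tinpose()
E
```

```text
[0.48891465 0.12135737 0.02109543] [ 0.39765965 -2.86535371  1.60089158] [-0.70550571 -0.1261529  -0.06653878] yaw 1.6157741820572784
tool home 0.0006997378751345463 -0.17483431738088878
[[243, 237, 46, 55, 752]]
tin [0.4815 0.2121] yaw 0.066 slopes -0.042 -0.092 width 0.1058 home x,y,dyaw -0.0028 -0.0839 0.023 rows 237 291
```

Force is only 3 N, so it's entering cleanly. I'll keep pushing.

Call:
carry_out --rows '[[[0.6,0,0],[0,0,0],0.5],[[1.2,0,0],[0,0,0],0.5],[[1.8,0,0],[0,0,0],0.5],[[2.4,0,0],[0,0,0],0.5],[[3,0,0],[0,0,0],0.5],[[3.6,0,0],[0,0,0],0.5],[[4.2,0,0],[0,0,0],0.5],[[4.8,0,0],[0,0,0],0.5],[[5.4,0,0],[0,0,0],0.5],[[6,0,0],[0,0,0],0.5],[[6.5,0,0],[0,0,0],0.5]]'

```text
clock: 19.85
tool_pos: [0.486, 0.1867, 0.0211]
eef_rot: [0.691, 0.723, -0.001, -0.002]
contact_force: [0.9, -3.5, -0.1]
opening: 0.501
finger_force: 1.3
```

Call:
carry_out --rows '[[[0.4,0,0],[0,0,0],0.5],[[0.7,0,0],[0,0,0],0.5],[[0.9,0,0],[0,0,0],0.5],[[1.1,0,0],[0,0,0],0.5]]'

```text
clock: 20.25
tool_pos: [0.4856, 0.1965, 0.0211]
eef_rot: [0.691, 0.723, -0.001, -0.001]
contact_force: [0.0, -2.9, 2.6]
opening: 0.499
finger_force: 1.8
```

Call:
carry_out --rows '[[[0.2,0,0],[0,0,0],0.5],[[0.4,0,0],[0,0,0],0.5],[[0.4,0,0],[0,0,0],0.5]]'

```text
clock: 20.55
tool_pos: [0.4854, 0.2017, 0.0212]
eef_rot: [0.691, 0.723, -0.001, -0.002]
contact_force: [0.7, -1.9, -1.2]
opening: 0.501
finger_force: 0.5
```

Call:
carry_out --rows '[[[0.2,0,0],[0,0,0],0.5],[[0.3,0,0],[0,0,0],0.5],[[0.3,0,0],[0,0,0],0.5]]'

```text
clock: 20.85
tool_pos: [0.4853, 0.2042, 0.0212]
eef_rot: [0.691, 0.723, -0.001, -0.002]
contact_force: [0.1, -2.3, 0.2]
opening: 0.499
finger_force: 1.0
```

Call:
carry_out --rows '[[[0.2,0,0],[0,0,0],0.5],[[0.3,0,0],[0,0,0],0.5],[[0.3,0,0],[0,0,0],0.5]]'

```text
clock: 21.15
tool_pos: [0.4851, 0.2075, 0.0212]
eef_rot: [0.691, 0.723, -0.001, -0.002]
contact_force: [0.4, -0.9, -0.3]
opening: 0.501
finger_force: 0.8
```

```bash
python3 - <<'E'
from h import *
a=snap('top');b=snap('side')
c1=cv2.resize(a['image'][172:252,125:225,::-1],None,fx=4,fy=4,interpolation=2)
c2=cv2.resize(b['image'][230:325,210:325,::-1],None,fx=3.4,fy=3.4,interpolation=2)
o=np.zeros((330,800,3),np.uint8);o[:320,:400]=c1;o[:323,400:791]=c2
cv2.imwrite('pics/c6.png',o)
E
```

```text
(no output)
```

View pics/c6.png

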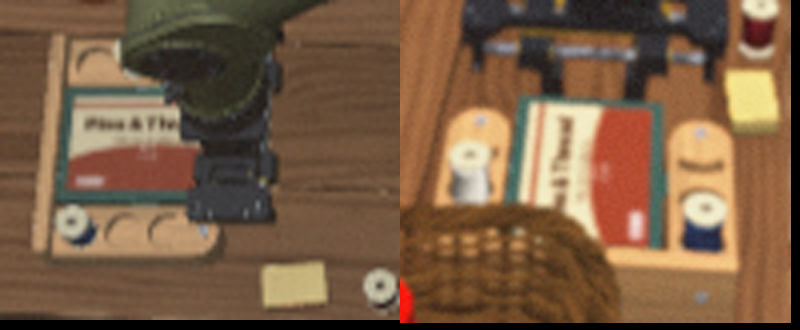

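The tin sits between the rails with its lid shut, its left edge (crop x≈64) just about touching the end board. I'll press on until there's resistance.

Call:
carry_out --rows '[[[0.1,0,0],[0,0,0],0.5],[[0.2,0,0],[0,0,0],0.5],[[0.2,0,0],[0,0,0],0.5]]'

```text
clock: 21.55
tool_pos: [0.4851, 0.2077, 0.0211]
eef_rot: [0.691, 0.723, -0.002, -0.001]
contact_force: [-0.6, -4.4, 3.0]
opening: 0.5
finger_force: 2.4
```

Call:
carry_out --rows '[[[0.1,0,0],[0,0,0],0.5],[[0.2,0,0],[0,0,0],0.5],[[0.2,0,0],[0,0,0],0.5]]'

```text
clock: 21.85
tool_pos: [0.485, 0.2077, 0.0211]
eef_rot: [0.691, 0.722, -0.003, 0.001]
contact_force: [0.2, -9.3, 6.2]
opening: 0.496
finger_force: 4.4
```

The TCP has stopped while the force rises, so the tin is against the end board. Backing away.

Call:
carry_out --rows '[[[-0.5,0,0],[0,0,0],0.5],[[-1.5,0,0],[0,0,0],0.5],[[-4,0,0],[0,0,0],0.5],[[-8,0,0],[0,0,0],0.5],[[-8,0,-5],[0,0,0],0.5],[[-10,0,-10],[0,0,0],0.5],[[-14,0,-12],[0,0,0],0.5],[[-18,0,-12],[0,0,0],0.5],[[-18,0,-12],[0,0,0],0.5],[[-18,0,-12],[0,0,0],0.5]]'

```text
clock: 22.85
tool_pos: [0.4936, 0.0303, 0.1411]
eef_rot: [0.692, 0.722, -0.001, -0.002]
contact_force: [-0.1, 0.7, -0.1]
opening: 0.505
finger_force: 0.0
```

```bash
python3 - <<'E'
from h import *
print(r.get_state()['contact_force'])
tintop(133,200)
a=snap('top');b=snap('side')
c1=cv2.resize(a['image'][172:252,125:225,::-1],None,fx=4,fy=4,interpolation=2)
c2=cv2.resize(b['image'][230:325,210:325,::-1],None,fx=3.4,fy=3.4,interpolation=2)
o=np.zeros((330,800,3),np.uint8);o[:320,:400]=c1;o[:323,400:791]=c2
cv2.imwrite('pics/c7.png',o)
E
```

```text
[-0.14966486  0.7400306  -0.07936196]
top: tin [0.4795 0.2948] yaw 0.031 len 0.1598 home -0.0012 -0.0011 -0.012 (np.int32(139), np.int32(194), np.int32(46), np.int32(29))
```

View pics/c7.png

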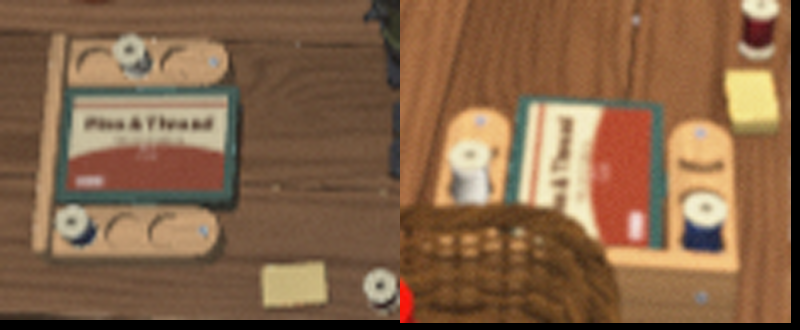

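The tin is home: lid shut, end against the board, about 12 mm sticking out of the mouth, spools unmoved and the arm clear.

```bash
python3 -c "
from plant import r
print(r.finish_job())"
```

```text
the job is handed in; nothing more can be done
None
```

The tin's lid is shut and the tin stands home against the caddy's end board, about 1 mm from its target by the last camera measurement; I moved the arm clear and handed the job in, but no verdict came back.

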